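Clamp the pigment jar shut

TASK

Two swing-top stoneware jars stand open on the lacquer painter's table, one short and one tall. Press the short jar's lid down shut, then swing its wire bail up and over the lid, past upright, until it snaps home and clamps the lid; let go of it. Leave the tall jar's bail as it is, the painter still needs that jar.

Things in the scene. Friction and masses are not known exactly. Their poses are not given: they have to be found in the camera images.
- crock: The short swing-top jar, fixed to the table: round cream stoneware, 94 mm across, 121 mm high when shut. Origin: centre of its underside, z up; +x points to the lid hinge's side, the open bail lies on the -x side; both hinges are parallel to y. The bail's pivot line is x = 0, z = 75 mm. Nothing else over 75 mm tall stands within 150 mm of its axis; the tall jar's axis is 300 mm or more away
- crock_lid (a joint): Lid angle, rad: 0 shut, grows as it opens upward (starts 0.25 to 0.5). Hinge pin at jar x = +40 mm, z = 93 mm. The hinge is stiff: the lid stays where left; 2 to 6 N pressed down over the jar's axis shuts it. A low cream dome, 78 mm across, 31 mm high; shut, its top's middle is on the jar's axis at z = 120 mm. The bail cannot pass over it until it is down
- crock_bail (a joint): Bail angle q, rad: 0 lying open, almost level, on the jar's -x side (the start); 1.45 upright over the lid; 1.8 its stop, home. A spring resists up to upright (at most about 5 N at the disc), beyond it snaps the bail to its stop and holds it. Disc centre: jar x = 76 sin(q - 1.45), y = 0, z = 75 + 76 cos(q - 1.45) mm. The bail is a 94 mm wide steel hoop of 4 mm wire
- crock_grip (a point): Centre of the wooden thumb disc on the short jar's bail: 22 mm in diameter, 14 mm thick along the jar's y (flat faces to +y and -y), on a stem from the hoop's cross bar; the disc's centre is 76 mm, the bar 50 mm from the pivot line. Fingers closing along the jar's y pinch its flat faces; it may turn between them as the bail swings
- tall_grip (a point): Centre of the same thumb disc on the open bail of the tall swing-top jar, to be left as it is. That jar is of the same make and width but 171 mm high when shut (bail pivots at z = 125 mm, disc 76 mm from them); its lid stands open too, its edge up to 210 mm above the table
There are look-alikes about, which are no part of the job. Leave any green, orange or pink look-alike of the crock alone.

How it is judged:
By the outcome, as a careful person would: the job done as asked, in the order asked, and still so for the second after the job is handed in, with the robot touching nothing.
It also fails if it takes over 45 s, if anything falls off the work surface, if the arm or the gripper's body presses on something with over 40 N, if the wrist force passes 120 N, or if a joint passes its speed limit or range.

ROBOT

A 6-joint arm with a two-finger parallel gripper is mounted at the origin on the work surface. World frame = base frame: x ahead of the robot, y to its left, z up, the work surface at z = 0. Lengths are in m, angles in rad, forces in N, time in s.
With the tool pointing down it reaches from about 0.325 to 0.775 m from the base axis. Payload 5.5 kg.
Tool frame: the origin (TCP) lies on the front face of the gripper's body, between the roots of the fingers; the fingertips stand 73 mm ahead of it and the grasp point (between the pads) lies 54 mm ahead of it; z points along the fingers, y is the line along which they close (so a half turn about z gives the same grasp; the last joint's range is limited). The gripper opens to 85 mm and grips with 20 to 120 N. Pads are 22 mm wide; open, the fingers measure 114 mm over their backs; the gripper's body (76 mm by 85 mm) begins 54 mm behind the grasp point. The pads swing forward as they close: fully open they stand 13 mm farther back than shut.
Start: joints at [-1.348, 0.091, 1.231, -0, 1.82, -0.057], TCP at [0.166, -0.577, 0.304] pointing down, gripper open.
Joint ranges: [-2.87, 2.87], [-0.86, 2.18], [0.17, 2.46], [-1.51, 4.65], [0.06, 2.69], [-2.65, 2.65]. Speed limits (rad/s): [2.57, 2.57, 3.01, 3.14, 3.14, 3.14].

INTERFACE

Orientations are given as a rotation vector (axis times angle).
In Python, from bench import robot, eyes gives the robot as it stands. The module is installed in compiled form; this text tells all that it offers.
- The arm moves only by the tool drive_tool, never from a script. Its arguments are lists of equal length, an entry for each row: "linear": the shift along the tool's x, y, z in cm, a list of three; "rotation": the turn, a rotation vector about the tool's x, y, z in degrees, a list of three; "claw": the opening, from 0 (shut) to 1 (fully open). A call has 1 to 20 rows; each row is the pose to reach, as a shift and turn from the pose commanded when the call began, along the tool's axes at that moment; what a row does not reach only later rows make up. A row lasts 1/12 s, in which the tool goes at most 41.7 mm and 7.16 degrees, less where a joint would pass 70% of its speed; a pose out of reach is approached as far as the arm can. A call with a gripper value outside its range is refused whole. The fingers move at their own pace and stop on an object; "newtons" is the grip in N (left out, the last holds). Time passes only in rows, so rows that repeat a pose let the fingers close. It gives the time, the measured TCP pose, the force, the opening and the grip force at its end, in the units of the state.
- robot.get_obs(): the state, without advancing time (a new reading comes with each control period).
- eyes.capture(name): name is "side" or "top"; returns a dict with "color" (480x640x3 uint8, red, green, blue), "mtx" (3x3 intrinsics, pixels), "extrinsics" (4x4, takes a point from world to camera coordinates). Camera axes: x right, y down, z forward; pixel columns grow to the right and rows downward; lengths in m; the calibration is good to about 2 mm. A picture is of the moment at which its call begins. There is no depth.
- robot.finish_job(): hands the job in; it is judged then, once.
The state is a dict: "t": time; "joint_positions": joint angles; "dq": joint speeds; "joint_efforts": joint torques, N m; "tcp_pos": TCP position; "ee_rot": TCP orientation; "force": force on the tool from outside, world axes, zero at the start; "moment": the same for the moment, N m; "opening": finger opening in m; "gripper_force": force on a finger pad.
Only numpy, scipy, OpenCV 4.12 (cv2) and the standard library are available. Lean on these libraries where they do the work, as an engineer would, in place of code of your own. Each camera call takes 0.05 s, during which the arm holds its last target. There are 200 camera calls.

## Working session

There is one attempt and no reset: what is moved stays moved. The work goes in short steps, Python scripts to look and compute and a tool call to move; the robot and the scene stay as the last step left them, time stands still between calls to the robot, and variables do not carry over. Pictures are saved under pics/ and viewed, at most 10 in all, crops included, and the job is handed in when it is done.

Besides the shell and the picture viewer there is one more tool, called after ">>>" as name(argument=value, ...), one argument or row to a line, values as JSON. drive_tool: Moves the arm, as the interface text tells. Its arguments: {"type":"object","properties":{"linear":{"type":"array","items":{"type":"array","items":{"type":"number"}}},"rotation":{"type":"array","items":{"type":"array","items":{"type":"number"}}},"claw":{"type":"array","items":{"type":"number"}},"newtons":{"type":"number"}},"required":["linear","rotation","claw"]}

```bash
mkdir -p pics; python3 - <<'E'
from bench import robot, eyes
import cv2,numpy as np,pickle
o=robot.get_obs(); print(o['t'],o['tcp_pos'],o['ee_rot'],o['opening'])
for n in ("side","top"):
    c=eyes.capture(n); pickle.dump(c,open(n+'.pkl','wb')); cv2.imwrite(f'pics/{n}0.png',c['color'][:,:,::-1])
    E=c['extrinsics']; print(n,c['mtx'].tolist(),np.round(-E[:3,:3].T@E[:3,3],3),np.round(E[:3,:3],3).tolist())
E
```

```text
0.0 [ 0.1656525  -0.57653666  0.3027318 ] [-3.10894324e+00 -4.37750830e-01  2.52820502e-04] 0.08544228834419312
side [[552.0341280209869, 0.0, 321.26221446345187], [0.0, 552.0341280209869, 233.03870180944807], [0.0, 0.0, 1.0]] [0.369 0.812 1.167] [[-0.99, -0.141, 0.011], [-0.115, 0.761, -0.638], [0.082, -0.633, -0.77]]
top [[495.53885199533727, 0.0, 321.2230958142228], [0.0, 495.53885199533727, 239.06295545659543], [0.0, 0.0, 1.0]] [ 0.384 -0.088  1.179] [[0.024, -1.0, 0.008], [-0.997, -0.024, -0.071], [0.071, -0.006, -0.997]]
```

View pics/top0.png

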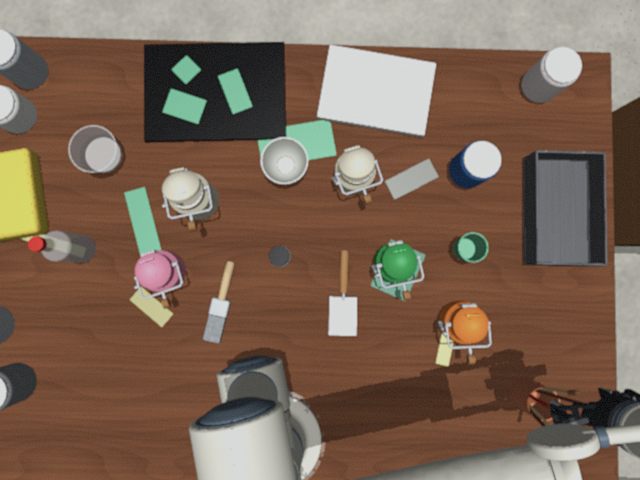

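View pics/side0.png

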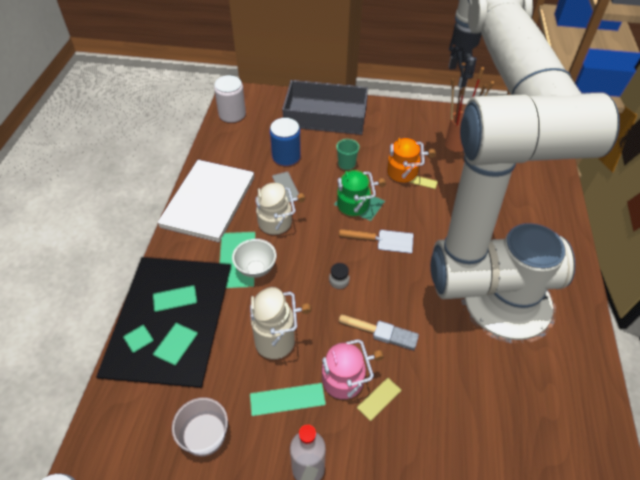

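Cream candidates are jar A at top (357,170) / side (274,208) and jar B at top (185,193) / side (273,322). Green, orange and pink are excluded. B's side-view body is clearly longer, so A should be the short crock. I'll confirm that in an enlarged crop.

```bash
python3 - <<'E'
import cv2,numpy as np,pickle
t=pickle.load(open('top.pkl','rb'))['color'];s=pickle.load(open('side.pkl','rb'))['color']
r=lambda im,x,y,w,h,k:cv2.resize(im[y:y+h,x:x+w],None,fx=k,fy=k,interpolation=cv2.INTER_CUBIC)
a=r(t,320,140,66,66,6);b=r(s,246,172,66,66,6)
c=np.hstack([a,b]); d=np.hstack([r(t,150,160,66,66,3),r(s,240,280,88,66,3)])
p=np.zeros((198,792,3),np.uint8);p[:,:d.shape[1]]=d
cv2.imwrite('pics/crop.png',np.vstack([c,p])[:,:,::-1])
E
```

```text
(no output)
```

View pics/crop.png

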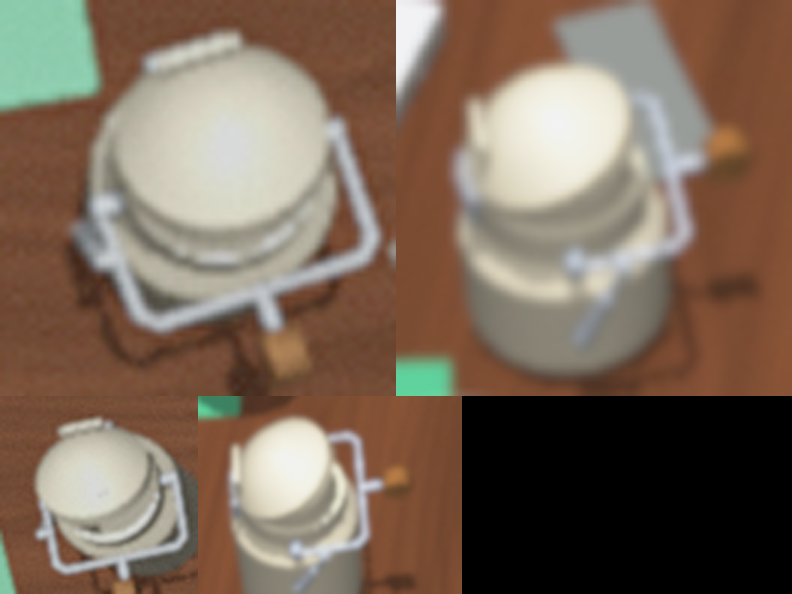

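Crop: top row is jar A, with a short body in the side view; bottom row is jar B, with a longer body. In jar A's top view the bail pivots are at about (375.7,161.7) and (337.2,174.2), and the disc is at (367.7,198.3). In the side view the disc is at (301.3,196.7). Next I'll check this numerically.

```bash
cat >h.py <<'E'
import numpy as np,cv2,pickle
def ray(c,uv):
    E=c['extrinsics'];R=E[:3,:3];o=-R.T@E[:3,3]
    d=R.T@np.linalg.inv(c['mtx'])@np.array([*uv,1.]);return o,d/np.linalg.norm(d)
def onz(c,uv,z):
    o,d=ray(c,uv);return o+d*(z-o[2])/d[2]
def tri(c1,u1,c2,u2):
    A=[];b=[]
    o1,d1=ray(c1,u1);o2,d2=ray(c2,u2)
    s=np.linalg.lstsq(np.c_[d1,-d2],o2-o1,rcond=None)[0]
    p,q=o1+s[0]*d1,o2+s[1]*d2;return (p+q)/2,np.linalg.norm(p-q)
def disc(c,uv,r=8,far=None):
    h=cv2.cvtColor(c['color'],cv2.COLOR_RGB2HSV).astype(int)
    m=((h[...,0]>=8)&(h[...,0]<=18)&(h[...,1]>120)&(h[...,2]>135)).astype(np.uint8)
    w=np.zeros_like(m);cv2.circle(w,(int(round(uv[0])),int(round(uv[1]))),r,1,-1)
    y,x=np.nonzero(m&w);return np.array([x.mean(),y.mean()]),len(x)
E
python3 - <<'E'
from h import *
t,s=[pickle.load(open(n+'.pkl','rb')) for n in('top','side')]
dt,nt=disc(t,(367.7,198.3));ds,ns=disc(s,(301.3,196.7));print(dt,nt,ds,ns)
print('disc tri',tri(t,dt,s,ds),'top z84',onz(t,dt,.084),'side z84',onz(s,ds,.084))
a,b=onz(t,(375.7,161.7),.075),onz(t,(337.2,174.2),.075);ax=(a+b)/2
print('piv',a,b,np.linalg.norm(a-b),'axis',ax)
D=onz(t,dt,.084);v=(ax-D)[:2];print('r',np.hypot(*v),'yaw x-axis deg',np.degrees(np.arctan2(v[1],v[0])))
w=(b-a)[:2];print('y axis yaw',np.degrees(np.arctan2(w[1],w[0])))
# bail corners z~81
c1,c2=onz(t,(320+370/6,140+250/6),.081),onz(t,(320+150/6,140+322/6),.081);w=(c2-c1)[:2];print('bar',np.degrees(np.arctan2(w[1],w[0])),np.hypot(*w),(c1+c2)/2)
d2,_=disc(t,(191,224));e2,_=disc(s,(305,307.5));print('tall',tri(t,d2,s,e2))
# lid circle in top: dome apex; body contour
h=cv2.cvtColor(s['color'],cv2.COLOR_RGB2HSV)
E
```

```text
[367.35135135 198.        ] 37 [300.6  195.12] 25
disc tri (array([ 0.55600354, -0.19453938,  0.09254137]), np.float64(0.0009061370284998286)) top z84 [ 0.55689042 -0.19537915  0.084     ] side z84 [ 0.55795257 -0.20259494  0.084     ]
piv [ 0.64156527 -0.21372543  0.075     ] [ 0.61074704 -0.12727299  0.075     ] 0.09178119853249099 axis [ 0.62615615 -0.17049921  0.075     ]
r 0.07359859919037151 yaw x-axis deg 19.758057189693332
y axis yaw 109.61993454132714
bar 109.68271924478053 0.08676673427028006 [ 0.58049894 -0.18631249  0.081     ]
tall (array([0.48235306, 0.17894977, 0.14596501]), np.float64(0.0027007466762547596))
```

```bash
cat >>h.py <<'E'
from scipy.spatial.transform import Rotation as Ro
AX=np.array([.6268,-.1703]);YAW=np.radians(19.7);EX=np.array([np.cos(YAW),np.sin(YAW)])
def tgt(jx,z): return np.r_[AX+EX*jx,z]
RT=Ro.from_matrix(np.c_[np.r_[EX,0],[EX[1],-EX[0],0],[0,0,-1]])
def go(o,ts):
    R=Ro.from_rotvec(o['ee_rot'])
    for p in ts: print(np.round(R.inv().apply(p-o['tcp_pos'])*100,2),np.round((R.inv()*RT).as_rotvec(True),1))
E
python3 - <<'E'
from h import *;from bench import robot
o=robot.get_obs();go(o,[tgt(0,.25),tgt(-.0754,.138)])
E
```

```text
[ 55.54 -26.3    5.34] [-0.1 -0.  -3.7]
[ 48.01 -25.8   16.54] [-0.1 -0.  -3.7]
```

>>> drive_tool(
  linear=[
    [2,-1,0],
    [5,-2.4,0],
    [8,-3.8,0],
    [11.2,-5.3,0],
    [14.4,-6.8,0],
    [17.6,-8.3,0],
    [20.8,-9.8,0],
    [24,-11.4,0],
    [27.2,-12.9,0],
    [30.4,-14.4,0],
    [33.6,-15.9,0],
    [36.8,-17.4,0],
    [40,-18.9,0],
    [43.2,-20.4,0],
    [46.4,-22,0],
    [49.6,-23.5,0],
    [52.3,-24.8,0],
    [54.3,-25.7,0],
    [55.5,-26.3,0],
    [55.5,-26.3,0],
  ],
  rotation=[
    [0,0,0],
    [0,0,-1],
    [0,0,-2],
    [0,0,-3],
    [0,0,-3.7],
    [0,0,-3.7],
    [0,0,-3.7],
    [0,0,-3.7],
    [0,0,-3.7],
    [0,0,-3.7],
    [0,0,-3.7],
    [0,0,-3.7],
    [0,0,-3.7],
    [0,0,-3.7],
    [0,0,-3.7],
    [0,0,-3.7],
    [0,0,-3.7],
    [0,0,-3.7],
    [0,0,-3.7],
    [0,0,-3.7],
  ],
  claw=[0,0,0,0,0,0,0,0,0,0,0,0,0,0,0,0,0,0,0,0],
  newtons=30,
)

```text
t: 1.77
tcp_pos: [0.6278, -0.1686, 0.3025]
ee_rot: [-3.093, -0.543, 0.002]
force: [0.0, 0.4, 0.4]
opening: 0.0001
gripper_force: 0.0
```

>>> drive_tool(
  linear=[
    [0,0,2],
    [0,0,4],
    [0,0,5.5],
    [0,0,6.5],
    [0,0,7.2],
    [0,0,7.8],
    [0,0,8.3],
    [0,0,8.8],
    [0,0,9.2],
    [0,0,9.6],
    [0,0,10.0],
    [0,0,10.3],
    [0,0,10.6],
    [0,0,10.6],
  ],
  rotation=[
    [0,0,0],
    [0,0,0],
    [0,0,0],
    [0,0,0],
    [0,0,0],
    [0,0,0],
    [0,0,0],
    [0,0,0],
    [0,0,0],
    [0,0,0],
    [0,0,0],
    [0,0,0],
    [0,0,0],
    [0,0,0],
  ],
  claw=[0,0,0,0,0,0,0,0,0,0,0,0,0,0],
)

```text
t: 2.93
tcp_pos: [0.6264, -0.1709, 0.198]
ee_rot: [3.094, 0.538, -0.0]
force: [-1.0, -1.3, 2.9]
opening: -0.0003
gripper_force: 1.6
```

>>> drive_tool(
  linear=[
    [0,0,0.1],
    [0,0,0.2],
    [0,0,0.3],
    [0,0,0.3],
  ],
  rotation=[
    [0,0,0],
    [0,0,0],
    [0,0,0],
    [0,0,0],
  ],
  claw=[0,0,0,0],
)

```text
t: 3.27
tcp_pos: [0.6264, -0.1708, 0.1951]
ee_rot: [3.095, 0.538, 0.0]
force: [-3.3, -2.8, 4.4]
opening: 0.0005
gripper_force: 2.2
```

>>> drive_tool(
  linear=[
    [0,0,0.1],
    [0,0,0.2],
    [0,0,0.2],
  ],
  rotation=[
    [0,0,0],
    [0,0,0],
    [0,0,0],
  ],
  claw=[0,0,0],
)

```text
t: 3.52
tcp_pos: [0.6265, -0.1706, 0.1926]
ee_rot: [3.095, 0.538, 0.0]
force: [-2.4, -2.2, 4.3]
opening: -0.0002
gripper_force: 1.9
```

>>> drive_tool(
  linear=[
    [0,0,0.1],
    [0,0,0.2],
    [0,0,0.2],
  ],
  rotation=[
    [0,0,0],
    [0,0,0],
    [0,0,0],
  ],
  claw=[0,0,0],
)

```text
t: 3.77
tcp_pos: [0.6265, -0.1707, 0.1922]
ee_rot: [3.095, 0.538, 0.001]
force: [-4.6, -1.4, 9.9]
opening: -0.0003
gripper_force: 4.4
```

>>> drive_tool(
  linear=[
    [0,0,0.1],
    [0,0,0.2],
    [0,0,0.2],
  ],
  rotation=[
    [0,0,0],
    [0,0,0],
    [0,0,0],
  ],
  claw=[0,0,0],
)

```text
t: 4.02
tcp_pos: [0.6265, -0.1707, 0.1921]
ee_rot: [3.094, 0.538, 0.003]
force: [-7.6, -0.9, 15.3]
opening: 0.0001
gripper_force: 7.6
```

>>> drive_tool(
  linear=[
    [0,0,-1],
    [0,0,-3],
    [0,0,-5],
    [-2.5,0,-6],
    [-5,0,-6],
    [-7,0,-6],
    [-7.5,0,-6],
    [-7.5,0,-6],
  ],
  rotation=[
    [0,0,0],
    [0,0,0],
    [0,0,0],
    [0,0,0],
    [0,0,0],
    [0,0,0],
    [0,0,0],
    [0,0,0],
  ],
  claw=[0,0,0,0.4,0.55,0.55,0.55,0.55],
)

```text
t: 4.68
tcp_pos: [0.5555, -0.1961, 0.2486]
ee_rot: [-3.095, -0.537, -0.001]
force: [-0.3, 0.7, -0.6]
opening: 0.0469
gripper_force: 0.0
```

```bash
python3 - <<'E'
from h import *;from bench import robot,eyes
o=robot.get_obs();print(o['tcp_pos'],o['opening'],o['force']);go(o,[tgt(-.0754,.140)])
s=eyes.capture('side')['color'];t=eyes.capture('top')['color']
r=lambda im,x,y:cv2.resize(im[y:y+100,x:x+100],None,fx=4,fy=4,interpolation=cv2.INTER_CUBIC)
cv2.imwrite('pics/c2.png',np.hstack([r(t,310,120),r(s,230,150)])[:,:,::-1])
E
```

```text
[ 0.55547207 -0.19605353  0.2486306 ] 0.046945894846702 [-0.27217943  0.71691727 -0.60189426]
[ 0.04 -0.02 10.86] [-0. -0. -0.]
```

View pics/c2.png

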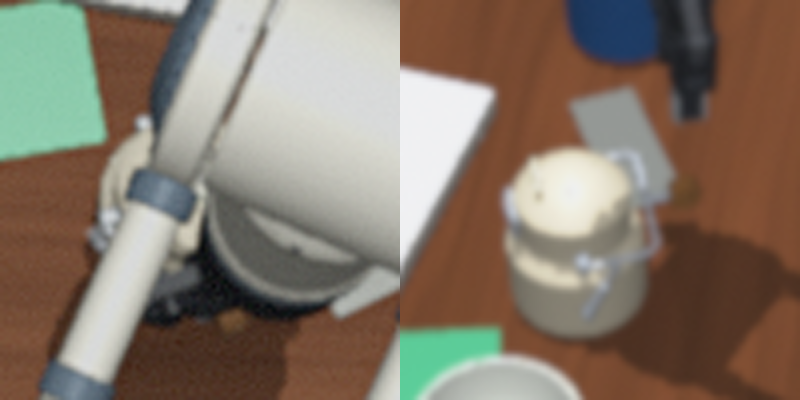

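The side view shows the lid flat and level on the jar (crop (570,195)), with the bail still open and its disc at crop (685,190), below the gripper. I'll descend on the disc.

>>> drive_tool(
  linear=[
    [0,0,2],
    [0,0,4],
    [0,0,6],
    [0,0,7.5],
    [0,0,9],
    [0,0,10],
    [0,0,10.7],
    [0,0,10.7],
    [0,0,10.7],
  ],
  rotation=[
    [0,0,0],
    [0,0,0],
    [0,0,0],
    [0,0,0],
    [0,0,0],
    [0,0,0],
    [0,0,0],
    [0,0,0],
    [0,0,0],
  ],
  claw=[0.55,0.55,0.55,0.55,0.55,0.55,0.55,0.55,0.55],
)

```text
t: 5.53
tcp_pos: [0.5562, -0.1958, 0.1419]
ee_rot: [-3.095, -0.539, 0.0]
force: [-0.0, 0.5, -0.0]
opening: 0.0469
gripper_force: 0.0
```

>>> drive_tool(
  linear=[
    [0,0,0],
    [0,0,0],
    [0,0,0],
    [0,0,0],
    [0,0,0],
    [0,0,0],
  ],
  rotation=[
    [0,0,0],
    [0,0,0],
    [0,0,0],
    [0,0,0],
    [0,0,0],
    [0,0,0],
  ],
  claw=[0.3,0.2,0,0,0,0],
  newtons=30,
)

```text
t: 6.03
tcp_pos: [0.5561, -0.1953, 0.1433]
ee_rot: [-3.094, -0.539, -0.002]
force: [-1.6, 4.3, 5.2]
opening: 0.0131
gripper_force: 34.4
```

```bash
python3 - <<'E'
from h import *;from bench import robot,eyes
o=robot.get_obs();print(o['tcp_pos'],o['opening'],o['gripper_force'],o['force'])
q=np.r_[np.linspace(0,1.8,19)];x=76*np.sin(q-1.45)+75.4;z=76*np.cos(q-1.45)-9.2
print(np.round(np.c_[x,-z]/10,2).tolist())
s=eyes.capture('side')['color']
cv2.imwrite('pics/c3.png',cv2.resize(s[140:240,230:350],None,fx=5,fy=5,interpolation=cv2.INTER_CUBIC)[:,:,::-1])
E
```

```text
[ 0.55606398 -0.19531499  0.14325288] 0.013074851629123174 34.38880920410156 [-1.59205622  4.26879591  5.24901754]
[[-0.0, 0.0], [0.12, -0.74], [0.33, -1.48], [0.6, -2.18], [0.95, -2.86], [1.36, -3.5], [1.83, -4.1], [2.36, -4.64], [2.94, -5.13], [3.57, -5.56], [4.23, -5.92], [4.93, -6.22], [5.66, -6.44], [6.4, -6.59], [7.16, -6.67], [7.92, -6.67], [8.68, -6.59], [9.42, -6.44], [10.15, -6.22]]
```

View pics/c3.png

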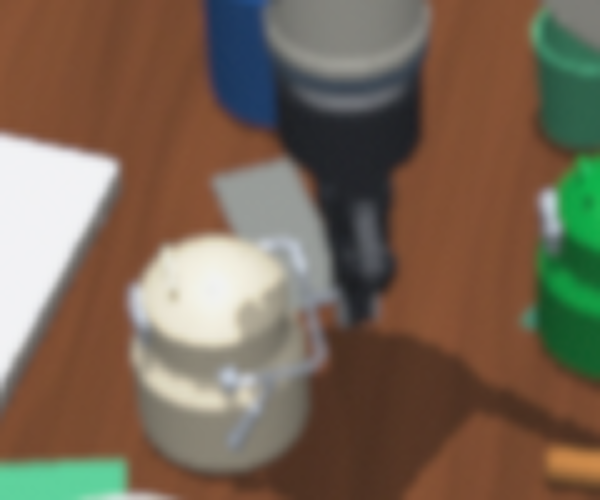

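The fingers hold the disc (at crop (360,310)), with the opening at 13 mm against the disc's 14 mm. I'll swing the first part.

>>> drive_tool(
  linear=[
    [0.1,0,-0.74],
    [0.33,0,-1.48],
    [0.6,0,-2.18],
    [0.95,0,-2.86],
    [1.36,0,-3.5],
    [1.83,0,-4.1],
    [2.36,0,-4.64],
    [2.94,0,-5.13],
    [2.94,0,-5.13],
  ],
  rotation=[
    [0,0,0],
    [0,0,0],
    [0,0,0],
    [0,0,0],
    [0,0,0],
    [0,0,0],
    [0,0,0],
    [0,0,0],
    [0,0,0],
  ],
  claw=[0,0,0,0,0,0,0,0,0],
)

```text
t: 6.83
tcp_pos: [0.5839, -0.1851, 0.1941]
ee_rot: [-3.094, -0.539, 0.002]
force: [-4.7, 5.0, -5.6]
opening: 0.0135
gripper_force: 30.3
```

>>> drive_tool(
  linear=[
    [0.63,0,-0.43],
    [1.29,0,-0.79],
    [1.99,0,-1.09],
    [2.72,0,-1.31],
    [3.46,0,-1.46],
    [4.22,0,-1.54],
    [4.98,0,-1.54],
    [5.74,0,-1.46],
    [6.48,0,-1.31],
    [7.2,0,-1.1],
    [7.2,0,-1.1],
    [7.2,0,-1.1],
  ],
  rotation=[
    [0,0,0],
    [0,0,0],
    [0,0,0],
    [0,0,0],
    [0,0,0],
    [0,0,0],
    [0,0,0],
    [0,0,0],
    [0,0,0],
    [0,0,0],
    [0,0,0],
    [0,0,0],
  ],
  claw=[0,0,0,0,0,0,0,0,0,0,0,0],
)

```text
t: 7.83
tcp_pos: [0.6524, -0.1604, 0.2069]
ee_rot: [-3.094, -0.541, -0.005]
force: [-2.4, 6.3, 0.8]
opening: 0.0133
gripper_force: 29.3
```

>>> drive_tool(
  linear=[
    [0,0,0],
    [0,0,0],
    [0,0,0],
    [0,0,0],
    [0,0,-1],
    [0,0,-3],
    [0,0,-6],
    [0,0,-9],
    [-3,0,-10],
    [-6,0,-10],
    [-10,0,-10],
    [-14,0,-10],
    [-18,0,-10],
    [-18,0,-10],
  ],
  rotation=[
    [0,0,0],
    [0,0,0],
    [0,0,0],
    [0,0,0],
    [0,0,0],
    [0,0,0],
    [0,0,0],
    [0,0,0],
    [0,0,0],
    [0,0,0],
    [0,0,0],
    [0,0,0],
    [0,0,0],
    [0,0,0],
  ],
  claw=[0.3,0.5,0.5,0.5,0.5,0.5,0.5,0.5,0.5,0.5,0.5,0.5,0.5,0.5],
)

```text
t: 9.0
tcp_pos: [0.4769, -0.2244, 0.3056]
ee_rot: [3.094, 0.531, -0.002]
force: [0.3, 0.8, 0.1]
opening: 0.0424
gripper_force: 0.0
```

```bash
python3 - <<'E'
from h import *;from bench import robot,eyes
o=robot.get_obs();print(o['t'],o['tcp_pos'],o['opening'],o['force'])
s=eyes.capture('side');t=eyes.capture('top')
r=lambda im,x,y:cv2.resize(im[y:y+100,x:x+100],None,fx=4,fy=4,interpolation=cv2.INTER_CUBIC)
cv2.imwrite('pics/c4.png',np.hstack([r(t['color'],310,110),r(s['color'],230,140)])[:,:,::-1])
for n,c in(('top',t),('side',s)):
    for q in(1.45,1.8):
        p=tgt(.076*np.sin(q-1.45),.075+.076*np.cos(q-1.45));E=c['extrinsics'];u=c['mtx']@(E[:3,:3]@p+E[:3,3]);print(n,q,u[:2]/u[2])
E
```

```text
9.0 [ 0.47691702 -0.2244206   0.30564075] 0.042390977662592796 [0.29047332 0.81825325 0.13978952]
top 1.45 [359.22811089 159.90790484]
top 1.8 [355.1144508  148.88808375]
side 1.45 [271.7469818  183.24686256]
side 1.8 [261.83970473 185.88514209]
```

View pics/c4.png

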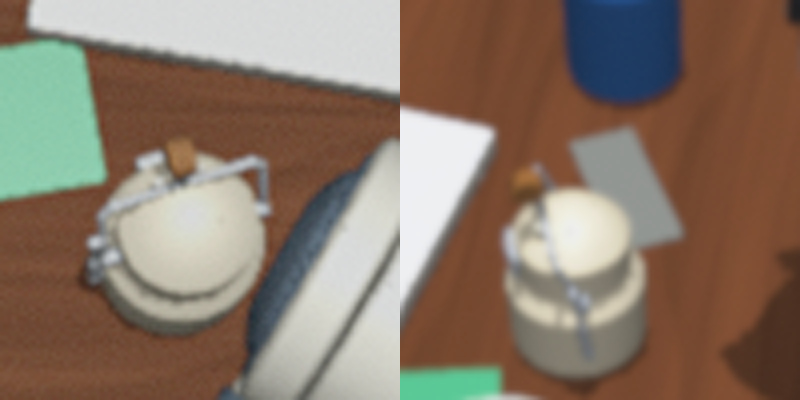

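The disc is at top (355,149) and side (262,186), which match the predicted q = 1.8 home pixels exactly. The lid is shut and the gripper is clear.

```bash
python3 -c "
from bench import robot
print(robot.finish_job())"
```

```text
the job is handed in; nothing more can be done
None
```

I pressed the short cream jar's lid shut, swung its bail past upright to its stop and let go. The tall jar was not approached, and the job was handed in at about 9 s.

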